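Interleave and stack printing blocks in a storage cradle

TASK

Put the second printing block away: slide the blue separator plate along its channel, without lifting it out, until it lies over the block already in the wooden cradle and is fully home against the end stop. Then set the loose green-faced block down flat on the separator, squarely above the lower block, without dropping it. Last, stand the red-topped keeper upright in the slot behind the stack, and leave the ink tin, the jar and the hand roller undisturbed.

Things in the scene. Friction and masses are not known exactly. Their poses are not given: they have to be found in the camera images.
- cradle: Fixed wooden cradle. Origin on the table below the slot's centre; the separator slides to +y. Side guides all along, inner faces x = +-34, 10 thick, tops 46.5 above the table. Along y: ledge -137.5 to -12.5 (top 37.5, open at -y); keeper slot -12.5 to 12.5 (floor 8); land 12.5 to 24.5 (top 34); nest 24.5 to 137.5 (floor 8); end stop, inner face 137.5, 10 thick, top 66.
- slot (a point): Centre of the floor of the keeper slot, which is 25 along the cradle's y, 68 across, its floor 8 above the table; axes as the cradle.
- nest (a point): Centre of the floor of the nest that holds the lower block, 81 towards +y from the cradle's origin and 8 above the table; axes as the cradle.
- block_low: Printing block already in the nest, terracotta-coloured carved face up: 60 (x) by 110 (y) by 28 high, loose, with 1.5 play at either end. Origin: centre of its underside. Its top is 36 above the table, 1.5 below the ledge.
- block_top: Loose printing block on the table, pale wood, green carved face up: 60 (its x) by 110 (its y) by 28 high, 0.13 to 0.21 kg. Origin: centre of its underside. Stacked, its underside is 40 and its top 68 above the table; the side guides then cover its lowest 6.5, so grip the upper part of its 60 mm width. Either end may point to the stop.
- separator: Blue rigid plate on the ledge, 60 (x) by 122 (y) by 4 thick, 50 to 80 g, slides with under 1 N and bridges the open slot. At its -y end an upturned lip, 3 thick, full width, rises to 24 above its underside: push this to +y. Origin: centre of its underside. Home, its +y end touches the end stop: origin at y = 76.5 in the cradle, lip over the land, clear of the upper block.
- keeper: Dark-wood slat with a red top, standing on the table: 50 (its x) by 20 (its y) by 100 high, about 70 g. Origin: centre of its underside. In the slot its 50 mm width runs across the cradle, its underside is on the slot's floor, its top 108 above the table. Either face may look to the stack.
- ink_tin: Bystander: upright black-labelled tin, 68 across and 60 high. Origin: centre of its underside.
- jar: Bystander: upright jar with orange cap, 64 across and 95 high. Origin: centre of its underside.
- brayer: Bystander: ink roller lying on the table, black roller 40 thick and 90 long at its +x end (centre at x = 55), wooden handle towards -x, in all about 170 long. Origin: on the table under its shank.
Things that resemble listed ones, but are neither listed nor needed, are in the scene too. What is shaped like the keeper but yellow is not meant.

How it is judged:
By the outcome, as a careful person would: the job done as asked, in the order asked, and still so for the second after the job is handed in, with the robot touching nothing.
It also fails if it takes over 66 s, if anything falls off the work surface, if the arm or the gripper's body presses on something with over 40 N, if the wrist force passes 120 N, or if a joint passes its speed limit or range.

ROBOT

A 6-joint arm with a two-finger parallel gripper is mounted at the origin on the work surface. World frame = base frame: x ahead of the robot, y to its left, z up, the work surface at z = 0. Lengths are in m, angles in rad, forces in N, time in s.
With the tool pointing down it reaches from about 0.35 to 0.85 m from the base axis. Payload 8.1 kg.
Tool frame: the origin (TCP) lies on the centre line of the jaws, within the pads' length; the fingertips stand 17 mm ahead of it and the grasp point (between the pads) lies 2 mm behind it; z points along the fingers, y is the line along which they close (so a half turn about z gives the same grasp; the last joint's range is limited). The gripper opens to 93 mm and grips with 3 to 60 N. Pads are 15 mm wide; open, the fingers measure 128 mm over their backs; the gripper's body (75 mm by 188 mm) begins 65 mm behind the grasp point.
Start: joints at [1.09, 0.13, 1.488, -0, 1.523, -0.085], TCP at [0.231, 0.554, 0.236] pointing down, gripper open.
Joint ranges: [-2.96, 2.96], [-0.89, 2.26], [0.02, 2.5], [-1.34, 4.48], [0, 2.73], [-2.66, 2.66]. Speed limits (rad/s): [2.39, 2.39, 2.79, 3.14, 3.14, 3.14].

INTERFACE

Orientations are given as a rotation vector (axis times angle).
In Python, from plant import telemetry, viewer, order gives the robot as it stands.
- The arm moves only by the tool send_rows, never from a script. Its argument "plan" is a list that holds one entry, the list of rows, each a list of 5 numbers: the closure, from -1 (fully open) to 1 (shut), then the shift along the world's x, y, z normalised to -1 to 1, where 1 is 0.2 m, then the turn about the world's z normalised to -1 to 1, where 1 is 60 degrees. A call has 1 to 20 rows; each row is the pose to reach, as a shift and turn from the pose commanded when the call began; what a row does not reach only later rows make up. A row lasts 1/12 s, in which the tool goes at most 41.7 mm and 7.16 degrees, less where a joint would pass 70% of its speed; a pose out of reach is approached as far as the arm can. A call with a number of a shift or a turn outside -1 to 1 is refused whole. A call with a gripper value outside its range is refused whole. The fingers move at their own pace and stop on an object; "force" is the grip in N (left out, the last holds). Time passes only in rows, so rows that repeat a pose let the fingers close. It gives the time, the measured TCP pose, the force, the opening and the grip force at its end, in the units of the state.
- telemetry.read_state(): the state, without advancing time (a new reading comes with each control period).
- viewer.read_camera(name): name is "scene" or "top" or "wrist"; returns (picture, depth): 480x640x3 uint8, blue, green, red; 480x640 float32, m along the optical axis (not along the pixel's ray), 0 where there is no reading.
- viewer.calibration(name): a dict with "camera_matrix" (3x3 intrinsics, pixels), "extrinsics" (4x4, takes a point from camera to world coordinates); the wrist camera has in their place "hand_eye" (4x4, takes a point from camera to tool coordinates, whose origin is the TCP and whose axes are the flange's). Camera axes: x right, y up, looking along -z (the intrinsics and any distortion apply to the point x, -y, -z); pixel columns grow to the right and rows downward; lengths in m; the calibration is good to about 2 mm. A picture is of the moment at which its call begins: read the wrist's pose just before it. calibration takes no time and is no camera call.
- order.close_job(): hands the job in; it is judged then, once.
The state is a dict: "t": time; "q": joint angles; "dq": joint speeds; "joint_torque": joint torques, N m; "tool_pos": TCP position; "orientation": TCP orientation; "force": force on the tool from outside, world axes, zero at the start; "wrist_torque": the same for the moment, N m; "opening": finger opening in m; "gripper_force": force on a finger pad.
Only numpy, scipy, OpenCV 4.12 (cv2) and the standard library are available. Lean on these libraries where they do the work, as an engineer would, in place of code of your own. Each camera call takes 0.05 s, during which the arm holds its last target. There are 200 camera calls.

## Working session

There is one attempt and no reset: what is moved stays moved. The work goes in short steps, Python scripts to look and compute and a tool call to move; the robot and the scene stay as the last step left them, time stands still between calls to the robot, and variables do not carry over. Pictures are saved under pics/ and viewed, at most 13 in all, crops included, and the job is handed in when it is done.

Besides the shell and the picture viewer there is one more tool, called after "Emit:" by a JSON object that holds its "name" and its "arguments". send_rows: Moves the arm, as the interface text tells. Scaled input: -1 to 1 covers 0.2 m each way for a shift and 60 degrees each way for a turn. Its arguments: {"type":"object","properties":{"plan":{"type":"array"},"force":{"type":"number"}},"required":["plan"]}

```bash
mkdir -p pics; ls
cat > h.py <<'E'
import numpy as np, cv2
from scipy.spatial.transform import Rotation as R
from plant import telemetry, viewer, order
def pose():
    s=telemetry.read_state(); T=np.eye(4); T[:3,:3]=R.from_rotvec(s['orientation']).as_matrix(); T[:3,3]=s['tool_pos']; return T,s
def grab(name,save=None):
    T,s=pose(); c=viewer.calibration(name); im,d=viewer.read_camera(name)
    E=T@np.array(c['hand_eye']) if name=='wrist' else np.array(c['extrinsics'])
    K=np.array(c['camera_matrix'])
    v,u=np.mgrid[:480,:640]
    P=np.stack([(u-K[0,2])/K[0,0]*d,-(v-K[1,2])/K[1,1]*d,-d],-1)@E[:3,:3].T+E[:3,3]
    P[d==0]=np.nan
    if save: cv2.imwrite('pics/'+save,im)
    np.savez('/tmp/'+name+'.npz',im=im,P=P,K=K,E=E,d=d)
    return im,P,K,E,d
E
python3 - <<'E'
from h import *
for n in('scene','top','wrist'):
    im,P,K,E,d=grab(n,n+'0.png'); print(n,K.tolist(),E.round(3).tolist(),{k:v for k,v in viewer.calibration(n).items() if k not in('camera_matrix','extrinsics','hand_eye')},(d>0).mean())
print(telemetry.read_state())
E
```

```text
pics
scene [[611.3747520004241, 0.0, 322.4521932750214], [0.0, 611.3747520004241, 235.07880754567572], [0.0, 0.0, 1.0]] [[0.849, -0.427, 0.312, 1.088], [0.529, 0.692, -0.491, -0.742], [-0.006, 0.582, 0.813, 1.304], [0.0, 0.0, 0.0, 1.0]] {} 0.9959407552083334
top [[475.6430020844354, 0.0, 320.2052197708559], [0.0, 475.6430020844354, 243.3567954767731], [0.0, 0.0, 1.0]] [[0.016, 0.989, -0.146, 0.478], [-1.0, 0.014, -0.015, -0.01], [-0.012, 0.146, 0.989, 1.061], [0.0, 0.0, 0.0, 1.0]] {} 0.9959147135416667
wrist [[431.8086045710658, 0.0, 319.2984454653501], [0.0, 431.8086045710658, 247.52182023456297], [0.0, 0.0, 1.0]] [[0.387, -0.89, -0.243, 0.164], [0.922, 0.372, 0.104, 0.582], [-0.002, -0.264, 0.964, 0.384], [0.0, 0.0, 0.0, 1.0]] {} 0.996015625
{'t': 0.15, 'q': array([ 1.08958950e+00,  1.31005308e-01,  1.48901887e+00, -2.87844880e-05,
        1.52298459e+00, -8.53785036e-02]), 'dq': array([-0.00139801, -0.0018788 , -0.0055888 , -0.00142016,  0.00013184,
        0.00034493]), 'joint_torque': array([ 3.71580354e-04, -5.60481334e+01, -4.92329550e+01,  7.67925801e-02,
        3.08000122e-02, -9.07987328e-05]), 'tool_pos': array([0.23113153, 0.55325391, 0.2348235 ]), 'orientation': array([-6.17639819e-01, -3.07990379e+00,  2.14813996e-03]), 'force': array([-0.26414458,  0.85283379, -0.13339299]), 'wrist_torque': array([-0.01690915,  0.03849671, -0.00452791]), 'gripper_force': 0.0, 'opening': 0.09260649736364326}
```

View pics/top0.png

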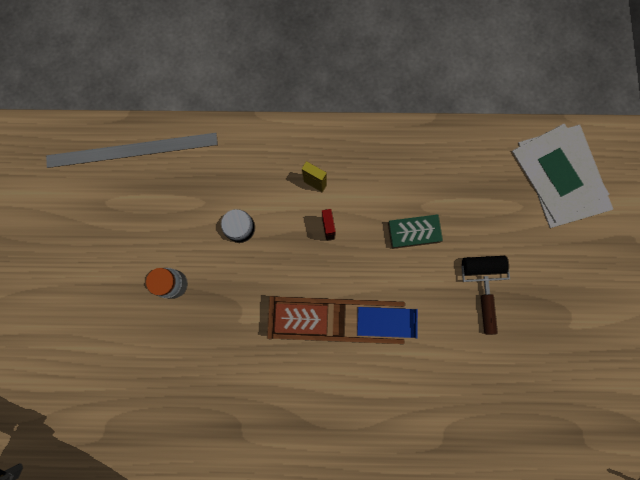

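View pics/scene0.png

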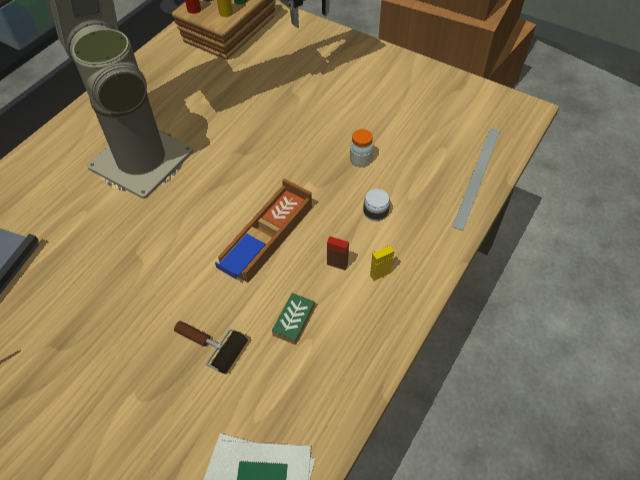

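The top view shows the cradle from u≈270 (stop) to u≈415, with the blue plate's lip at (415,323). The green block is at (415,231), the red keeper at (328,224), the yellow decoy at (315,177), the tin at (237,226), the jar at (163,283) and the roller at (487,290). The scene view agrees. Next I'll measure using colour masks and depth.

```bash
cat > m.py <<'E'
from h import *
def rect(Q,lab):
    r=cv2.minAreaRect((Q[:,:2]*1000).astype(np.float32)); (c,(w,h),a)=r
    if w<h: w,h,a=h,w,a-90
    a=(a+90)%180-90
    print('  ',lab,'n',len(Q),'c',np.round(c,1),'size',round(w,1),round(h,1),'long-axis deg',round(a,2),'z med/95',np.round(1000*np.percentile(Q[:,2],[5,50,95]),1))
    return r
def comp(m,i=0):
    n,l,s,c=cv2.connectedComponentsWithStats(m.astype(np.uint8)); 
    o=np.argsort(-s[1:,4])+1
    return l==o[i]
def masks(im,P):
    hsv=cv2.cvtColor(im,cv2.COLOR_BGR2HSV).astype(int); H,S,V=hsv[...,0],hsv[...,1],hsv[...,2]
    w=(np.abs(P[...,1])<.32)&(P[...,0]>.2)&(P[...,0]<.75)&(P[...,2]>.003)&(P[...,2]<.2)
    return dict(blue=w&(H>105)&(H<130)&(S>150)&(V>40), green=w&(H>60)&(H<95)&(S>80)&(P[...,2]>.02),
      red=w&((H<4)|(H>176))&(S>200)&(V>90)&(P[...,2]>.085), guides=w&(P[...,2]>.041)&(P[...,2]<.052)&(P[...,0]<.41),
      stop=w&(P[...,2]>.060)&(P[...,2]<.071)&(P[...,0]<.42)&(P[...,1]>.02)&(P[...,1]<.2))
if __name__=='__main__':
  for n in('top','scene'):
    z=np.load('/tmp/'+n+'.npz'); im,P=z['im'],z['P']; print(n)
    t=P[(P[...,0]>.45)&(P[...,0]<.6)&(abs(P[...,1])<.3)&(P[...,2]<.015)]; print('  table z',np.round(1000*np.percentile(t[:,2],[5,50,95]),1))
    for k,m in masks(im,P).items():
        if m.sum()>10:
            if k!='guides': m=comp(m)
            rect(P[m],k)
E
python3 m.py
```

```text
top
  table z [-3.2  0.   3.8]
   blue n 1638 c [ 463.1 -136.8] size 119.7 58.6 long-axis deg 88.78 z med/95 [38.7 41.7 45.2]
   green n 878 c [ 662.  -203.3] size 109.1 59.4 long-axis deg -81.64 z med/95 [25.  28.2 31.2]
   red n 188 c [667.  -11.2] size 47.4 16.8 long-axis deg 11.45 z med/95 [ 97.  100.  102.7]
scene
  table z [-6.3 -1.3  4.4]
   blue n 887 c [ 459.3 -137.6] size 125.0 67.8 long-axis deg 86.27 z med/95 [35.1 40.2 46.3]
   green n 625 c [ 662. -204.] size 111.0 59.6 long-axis deg -81.25 z med/95 [22.5 26.8 31. ]
   red n 105 c [666.5 -12.1] size 49.0 19.9 long-axis deg 9.46 z med/95 [ 93.9  98.5 104.2]
```

Emit:
{"name": "send_rows", "arguments": {"plan": [[[-1, 0.2, -0.2, 0, -0.12], [-1, 0.4, -0.4, 0, -0.24], [-1, 0.6, -0.6, 0, -0.36], [-1, 0.8, -0.8, 0, -0.48], [-1, 1, -1, 0, -0.6], [-1, 1, -1, 0, -0.72], [-1, 1, -1, 0, -0.84], [-1, 1, -1, 0, -0.96], [-1, 1, -1, 0, -1]]]}}

```text
t: 0.9
tool_pos: [0.4328, 0.3516, 0.2352]
orientation: [2.088, 2.347, -0.001]
force: [-0.6, 0.9, 0.1]
opening: 0.0929
gripper_force: 0.0
```

Emit:
{"name": "send_rows", "arguments": {"plan": [[[-1, 0.1, -0.2, 0, -0.12], [-1, 0.2, -0.4, 0, -0.14], [-1, 0.3, -0.6, 0, -0.14], [-1, 0.4, -0.8, 0, -0.14], [-1, 0.45, -1, 0, -0.14]]]}}

```text
t: 1.32
tool_pos: [0.5187, 0.163, 0.2354]
orientation: [2.242, 2.201, 0.0]
force: [0.9, 0.0, 0.5]
opening: 0.0928
gripper_force: 0.0
```

Emit:
{"name": "send_rows", "arguments": {"plan": [[[-1, 0, -0.2, 0, 0], [-1, 0, -0.4, 0, 0], [-1, 0, -0.6, 0, 0], [-1, 0, -0.8, 0, 0], [-1, 0, -1, 0, 0], [-1, 0, -1, 0, 0], [-1, 0, -1, 0, 0], [-1, 0, -1, 0, 0]]]}}

```text
t: 1.98
tool_pos: [0.5178, -0.0351, 0.2354]
orientation: [-2.243, -2.199, -0.0]
force: [-0.1, -0.5, 0.5]
opening: 0.0931
gripper_force: 0.0
```

Run:
```python
from h import *
from m import *
T,s=pose(); print(s['t'],s['tool_pos'],R.from_matrix(T[:3,:3]).as_rotvec(), np.degrees(np.arctan2(T[1,1],T[0,1])))
im,P,K,E,d=grab('wrist','w1.png')
t=P[(P[...,0]>.53)&(P[...,0]<.6)&(abs(P[...,1])<.3)&(P[...,2]<.015)]; print('  table z',np.round(1000*np.percentile(t[:,2],[5,50,95]),1))
for k,m in masks(im,P).items():
    if m.sum()>10: rect(P[comp(m)],k)
```

```text
1.9833 [ 0.5177924  -0.03506422  0.235372  ] [-2.24275368e+00 -2.19877330e+00 -1.37269605e-04] -1.1346491797938985
  table z [-0.8  0.5  1.8]
   blue n 6992 c [ 463.7 -123.2] size 97.0 60.0 long-axis deg 88.51 z med/95 [40.9 42.1 43.3]
   green n 711 c [ 659.3 -245.2] size 41.0 27.3 long-axis deg 7.05 z med/95 [27.3 28.4 29.4]
   red n 8 c [689.7   1.6] size 3.3 1.4 long-axis deg -54.47 z med/95 [100.  100.3 101.5]
```

View pics/w1.png

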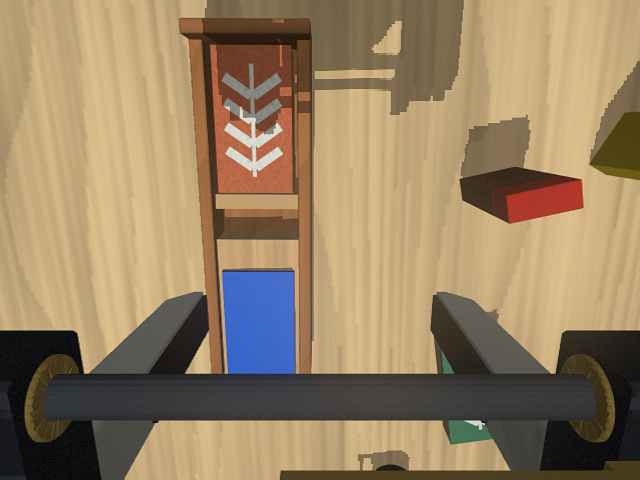

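The wrist view shows the cradle with its stop at v≈20–40, guides at u≈205 and 305, and the blue plate's front edge at (258,270). The keeper's top is at (545,200), and the green block is partly hidden at (470,430). I'll fit the cradle frame from depth next.

```bash
cat > fit.py <<'E'
from h import *
from m import rect,comp
def cradle(P,hi=.0505):
    z=P[...,2]; w=(P[...,0]>.40)&(P[...,0]<.53)&(P[...,1]<.12)
    g=comp(w&(z>.0440)&(z<hi)&(P[...,0]<.463)&(P[...,1]>-.15)), comp(w&(z>.0440)&(z<hi)&(P[...,0]>.463)&(P[...,1]>-.15))
    for k in g: rect(P[k],'guide')
    st=comp(w&(z>.062)&(z<.072)&(P[...,1]>0)); rect(P[st],'stop')
    a=[]
    L=[]
    for k in g:
        Q=P[k]; b=np.arange(Q[:,1].min()+.01,Q[:,1].max()-.01,.006); lo=[];hi_=[]
        for y in b:
            q=Q[abs(Q[:,1]-y)<.003,0]
            if len(q)>5: lo.append((y,q.min()));hi_.append((y,q.max()))
        for e in(lo,hi_):
            e=np.array(e); c=np.polyfit(e[:,1-1],e[:,1],1,w=None); r=e[:,1]-np.polyval(c,e[:,0]); m=abs(r)<2*np.std(r)+1e-4; c=np.polyfit(e[m,0],e[m,1],1); L.append(c); print('   edge x=',np.round(1000*np.polyval(c,0),2),'at y=0, slope deg',round(-np.degrees(c[0]),2))
    return L,P[st]
if __name__=='__main__':
    z=np.load('/tmp/wrist.npz'); L,S=cradle(z['P'])
    # along-axis profile down the middle
    P=z['P']; L=np.array(L); ang=-np.mean(L[:,0]); c0=L[:,1].mean(); print('yaw deg',np.degrees(ang),'centre x at y0',c0)
    ex=np.array([np.cos(ang),np.sin(ang)]); ey=np.array([-ex[1],ex[0]]); Q=P.reshape(-1,3); Q=Q[~np.isnan(Q[:,0])]
    u=(Q[:,:2]-[c0,0])@ex; v=(Q[:,:2]-[c0,0])@ey
    k=abs(u)<.020
    for y in np.arange(-.16,.125,.003):
        q=Q[k&(abs(v-y)<.0015)&(Q[:,2]>0.002)]; 
        if len(q): print(round(1000*y,1),round(1000*np.median(q[:,2]),1),end=' | ')
    print(); s=(S[:,:2]-[c0,0])@ey; print('stop v',np.percentile(s*1000,[1,5,95,99]))
E
python3 fit.py
```

```text
guide n 4208 c [428.3 -22.2] size 255.5 36.0 long-axis deg 82.45 z med/95 [45.2 47.  48.3]
   guide n 4119 c [487.5 -23.9] size 251.7 50.6 long-axis deg 89.45 z med/95 [45.6 46.9 48.3]
   stop n 2252 c [470.2 106.8] size 87.3 10.5 long-axis deg -1.59 z med/95 [64.4 66.4 67.8]
   edge x= 423.7 at y=0, slope deg -1.36
   edge x= 433.78 at y=0, slope deg -1.51
   edge x= 501.85 at y=0, slope deg -1.5
   edge x= 511.31 at y=0, slope deg -1.53
yaw deg -1.4738325732968263 centre x at y0 0.4676579116638468
-160.0 42.0 | -157.0 42.1 | -154.0 42.0 | -151.0 42.1 | -148.0 42.1 | -145.0 42.0 | -142.0 42.2 | -139.0 42.0 | -136.0 42.0 | -133.0 42.2 | -130.0 42.1 | -127.0 42.2 | -124.0 42.3 | -121.0 42.0 | -118.0 42.2 | -115.0 42.1 | -112.0 42.2 | -109.0 42.2 | -106.0 42.1 | -103.0 42.2 | -100.0 42.1 | -97.0 42.1 | -94.0 42.1 | -91.0 42.1 | -88.0 42.2 | -85.0 42.0 | -82.0 42.1 | -79.0 42.1 | -76.0 41.5 | -73.0 38.1 | -70.0 38.2 | -67.0 38.2 | -64.0 38.0 | -61.0 38.2 | -58.0 38.1 | -55.0 38.3 | -52.0 38.1 | -49.0 27.6 | -46.0 8.6 | -43.0 9.8 | -40.0 281.1 | -37.0 284.4 | -34.0 286.8 | -31.0 290.4 | -28.0 295.1 | -25.0 264.4 | -22.0 310.5 | -19.0 314.4 | -16.0 318.9 | -13.0 323.9 | -10.0 323.5 | -7.0 321.1 | -4.0 320.0 | -1.0 318.7 | 2.0 316.1 | 5.0 36.7 | 8.0 36.8 | 11.0 36.7 | 14.0 36.9 | 17.0 36.9 | 20.0 36.9 | 23.0 36.8 | 26.0 36.7 | 29.0 36.9 | 32.0 36.9 | 35.0 37.0 | 38.0 36.9 | 41.0 36.7 | 44.0 36.8 | 47.0 36.8 | 50.0 36.9 | 53.0 37.0 | 56.0 37.0 | 59.0 36.8 | 62.0 36.9 | 65.0 36.9 | 68.0 36.9 | 71.0 36.9 | 74.0 37.0 | 77.0 37.0 | 80.0 36.8 | 83.0 36.7 | 86.0 36.6 | 89.0 36.7 | 92.0 36.5 | 95.0 36.7 | 98.0 36.7 | 101.0 48.8 | 104.0 66.6 | 107.0 66.6 | 110.0 66.5 | 113.0 65.7 | 
stop v [101.76519095 101.93853328 111.10058642 111.70961871]
```

Emit:
{"name": "send_rows", "arguments": {"plan": [[[1, -0.1, -0.19, 0, -0.006], [1, -0.2, -0.38, 0, -0.006], [1, -0.28, -0.57, 0, -0.006], [1, -0.28, -0.76, 0, -0.006], [1, -0.28, -0.935, 0, -0.006], [1, -0.28, -0.935, -0.2, -0.006], [1, -0.28, -0.935, -0.4, -0.006], [1, -0.28, -0.935, -0.4, -0.006], [1, -0.28, -0.935, -0.4, -0.006]]], "force": 10}}

```text
t: 2.78
tool_pos: [0.4606, -0.2199, 0.1536]
orientation: [-2.243, -2.191, 0.002]
force: [0.9, -0.4, 0.8]
opening: 0.0377
gripper_force: 0.0
```

Run:
```python
from h import *
from m import *
T,s=pose(); print(s['t'],s['tool_pos'],s['opening'], np.degrees(np.arctan2(T[1,1],T[0,1])))
a=grab('wrist','w2.png'); b=grab('top','t2.png')
cv2.imwrite('pics/c2.png',np.hstack([cv2.resize(a[0],(400,300)),cv2.resize(b[0][200:380,240:480],(400,300))]))
for k,m in masks(a[0],a[1]).items():
    if m.sum()>10: rect(a[1][comp(m)],k)
```

```text
2.7833 [ 0.46063803 -0.2199073   0.15358412] 0.037699629779602735 -1.3206917913988903
   blue n 20119 c [ 464.2 -134.1] size 112.9 59.6 long-axis deg 88.46 z med/95 [40.9 42.1 43.3]
   green n 5964 c [ 650.7 -204.8] size 110.2 34.9 long-axis deg -81.41 z med/95 [27.3 28.4 29.5]
```

View pics/c2.png

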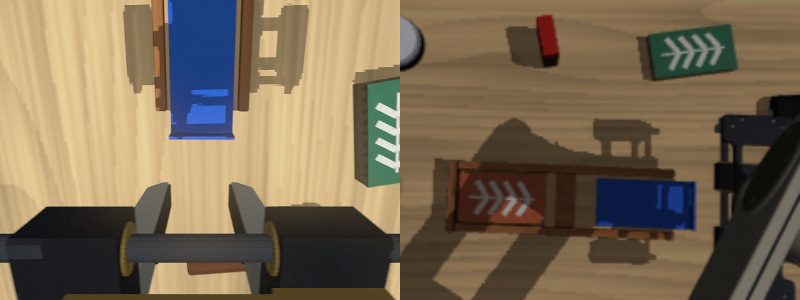

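The left panel shows the fingers at about (200,200), well behind the lip at (202,137). Next I descend and push slowly.

Emit:
{"name": "send_rows", "arguments": {"plan": [[[1, 0, 0, 0, 0], [1, 0, 0, -0.1, 0], [1, 0, 0, -0.2, 0], [1, 0, 0, -0.3, 0], [1, 0, 0, -0.4, 0], [1, 0, 0, -0.46, 0], [1, 0, 0, -0.46, 0], [1, 0, 0.03, -0.46, 0], [1, 0.002, 0.06, -0.46, 0], [1, 0.003, 0.09, -0.46, 0], [1, 0.004, 0.12, -0.46, 0], [1, 0.005, 0.16, -0.46, 0], [1, 0.006, 0.2, -0.46, 0], [1, 0.007, 0.24, -0.46, 0], [1, 0.008, 0.28, -0.46, 0], [1, 0.008, 0.32, -0.46, 0], [1, 0.009, 0.36, -0.46, 0], [1, 0.01, 0.4, -0.46, 0], [1, 0.01, 0.4, -0.46, 0]]]}}

```text
t: 4.47
tool_pos: [0.4637, -0.1406, 0.0634]
orientation: [-2.247, -2.194, -0.0]
force: [-0.4, -0.2, -0.3]
opening: 0.0007
gripper_force: 0.0
```

Run:
```python
from h import *
from m import *
T,s=pose(); print(s['t'],s['tool_pos'],s['opening'],s['force'], np.degrees(np.arctan2(T[1,1],T[0,1])))
a=grab('wrist','w3.png'); 
m=masks(a[0],a[1])['blue']; Q=a[1][comp(m)]; rect(Q,'blue'); print(np.nanpercentile(Q[Q[:,2]<.045,1],[.5,2,98,99.5]))
```

```text
4.4667 [ 0.46373912 -0.14064507  0.06337158] 0.000692956367343296 [-0.43775063 -0.21071101 -0.25515402] -1.3863733579990076
   blue n 45653 c [462.7 -76.3] size 108.8 62.3 long-axis deg 88.5 z med/95 [41.1 42.2 45.2]
[-0.12721439 -0.12518659 -0.02395759 -0.02264017]
```

View pics/w3.png

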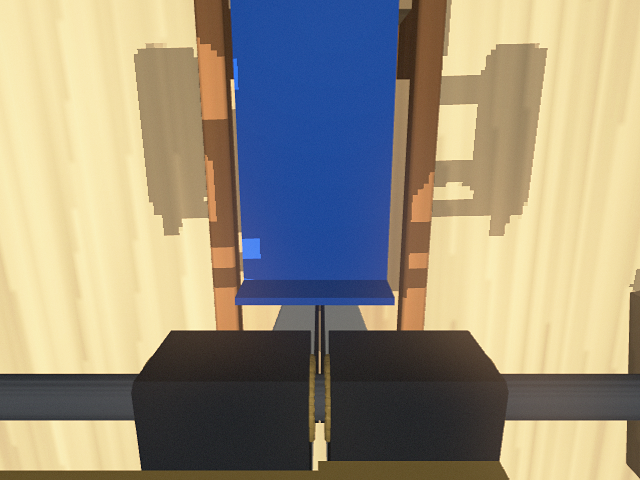

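The lip at v≈290 sits against the fingers and the plate is straight in the channel. I'll push on, slowing at the end.

Emit:
{"name": "send_rows", "arguments": {"plan": [[[1, 0.001, 0.04, 0, 0], [1, 0.002, 0.08, 0, 0], [1, 0.003, 0.12, 0, 0], [1, 0.004, 0.16, 0, 0], [1, 0.005, 0.2, 0, 0], [1, 0.006, 0.24, 0, 0], [1, 0.007, 0.28, 0, 0], [1, 0.008, 0.32, 0, 0], [1, 0.009, 0.36, 0, 0], [1, 0.01, 0.4, 0, 0], [1, 0.011, 0.44, 0, 0], [1, 0.012, 0.47, 0, 0], [1, 0.013, 0.49, 0, 0], [1, 0.013, 0.51, 0, 0], [1, 0.014, 0.525, 0, 0], [1, 0.014, 0.535, 0, 0], [1, 0.014, 0.54, 0, 0], [1, 0.014, 0.54, 0, 0]]]}}

```text
t: 6.02
tool_pos: [0.4668, -0.0342, 0.0636]
orientation: [-2.249, -2.193, -0.0]
force: [-0.5, 0.3, 0.3]
opening: 0.0006
gripper_force: 0.0
```

Emit:
{"name": "send_rows", "arguments": {"plan": [[[1, 0, 0.005, 0, 0], [1, 0, 0.01, 0, 0], [1, 0, 0.015, 0, 0], [1, 0, 0.02, 0, 0], [1, 0, 0.02, 0, 0]]]}}

```text
t: 6.43
tool_pos: [0.4667, -0.0302, 0.0636]
orientation: [-2.249, -2.193, -0.0]
force: [-0.4, -0.3, 0.6]
opening: 0.0005
gripper_force: 0.0
```

Emit:
{"name": "send_rows", "arguments": {"plan": [[[1, 0, 0.005, 0, 0], [1, 0, 0.01, 0, 0], [1, 0, 0.01, 0, 0], [1, 0, 0.01, 0, 0]]]}}

```text
t: 6.77
tool_pos: [0.4668, -0.0298, 0.0639]
orientation: [2.248, 2.192, -0.003]
force: [-0.8, -9.0, -0.2]
opening: 0.0005
gripper_force: 4.1
```

Emit:
{"name": "send_rows", "arguments": {"plan": [[[1, 0, 0.005, 0, 0], [1, 0, 0.005, 0, 0], [1, 0, 0.005, 0, 0]]]}}

```text
t: 7.02
tool_pos: [0.4669, -0.0297, 0.0641]
orientation: [2.247, 2.191, -0.004]
force: [-2.0, -13.7, 1.6]
opening: 0.0003
gripper_force: 6.4
```

Emit:
{"name": "send_rows", "arguments": {"plan": [[[1, 0, 0.005, 0, 0], [1, 0, 0.005, 0, 0], [1, 0, 0.005, 0, 0]]]}}

```text
t: 7.27
tool_pos: [0.467, -0.0296, 0.0642]
orientation: [2.246, 2.19, -0.006]
force: [-1.5, -17.7, 1.5]
opening: 0.0009
gripper_force: 8.7
```

Emit:
{"name": "send_rows", "arguments": {"plan": [[[1, 0, -0.05, 0, 0], [1, 0, -0.1, 0, 0], [1, 0, -0.1, 0.2, 0], [-1, 0, -0.1, 0.4, 0], [-1, 0, -0.1, 0.6, 0], [-1, 0, -0.1, 0.7, 0], [-1, 0, -0.1, 0.7, 0], [-1, 0, -0.1, 0.7, 0], [-1, 0, -0.1, 0.7, 0]]]}}

```text
t: 8.02
tool_pos: [0.4662, -0.0463, 0.2024]
orientation: [-2.248, -2.192, 0.001]
force: [-1.0, -0.1, 0.1]
opening: 0.0359
gripper_force: 0.0
```

Run:
```python
from h import *
from m import *
T,s=pose(); print(s['t'],s['tool_pos'],s['opening'],s['force'], np.degrees(np.arctan2(T[1,1],T[0,1])))
a=grab('wrist','w4.png'); P=a[1]
m=masks(a[0],P)['blue']; Q=P[comp(m)]; rect(Q,'blue'); rect(Q[Q[:,2]<.045],'flat'); rect(Q[Q[:,2]>.055],'lip')
from fit import cradle
L,S=cradle(P); L=np.array(L); ang=-np.mean(L[:,0]); c0=L[:,1].mean(); print(np.degrees(ang),c0)
ey=np.array([np.sin(ang),np.cos(ang)]); f=lambda A:(A[:,:2]-[c0,0])@ey*1000
print('stop',np.percentile(f(S),[1,5,95,99]),'plate',np.percentile(f(Q[Q[:,2]<.045]),[1,99,99.9]),'lip',np.percentile(f(Q[Q[:,2]>.06]),[1,5,50,95,99]))
```

```text
8.0167 [ 0.46617344 -0.04634507  0.20241214] 0.03588041874332666 [-0.96471355 -0.0822624   0.07200931] -1.4424293658837701
   blue n 15633 c [465.6  42.5] size 119.2 61.9 long-axis deg 88.5 z med/95 [39.4 40.6 41.8]
   flat n 15633 c [465.6  42.5] size 119.2 61.9 long-axis deg 88.5 z med/95 [39.4 40.6 41.8]Traceback (most recent call last):
  File "<stdin>", line 5, in <module>
  File "m.py", line 6, in rect
    print('  ',lab,'n',len(Q),'c',np.round(c,1),'size',round(w,1),round(h,1),'long-axis deg',round(a,2),'z med/95',np.round(1000*np.percentile(Q[:,2],[5,50,95]),1))
                                                                                                                                 ~~~~~~~~~~~~~^^^^^^^^^^^^^^^^^^
    return _quantile_unchecked(
        a, q, axis, out, overwrite_input, method, keepdims, weights)
    return _ureduce(a,
                    func=_quantile_ureduce_func,
    ...<5 lines>...
                    overwrite_input=overwrite_input,
                    method=method)
    r = func(a, **kwargs)
    result = _quantile(arr,
                       quantiles=q,
    ...<2 lines>...
                       out=out,
                       weights=wgt)
    slices_having_nans = np.isnan(arr[-1, ...])
                                  ~~~^^^^^^^^^
IndexError: index -1 is out of bounds for axis 0 with size 0
```

View pics/w4.png

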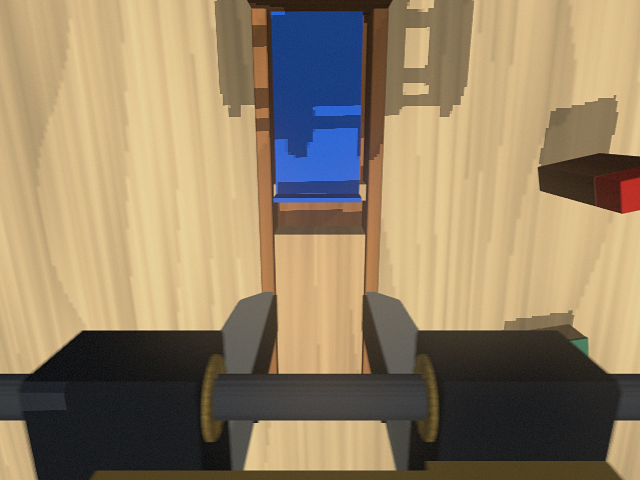

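The plate is now at u 272–362 and v 12–200, close to the stop. Its lip at v≈198 is over the land. Next I quantify the gap.

Run:
```python
from h import *
from fit import *
z=np.load('/tmp/wrist.npz'); P=z['P']; im=z['im']
ang=np.radians(-1.474); ex=np.array([np.cos(ang),np.sin(ang)]); ey=np.array([-ex[1],ex[0]]); V=(P[...,:2]-[.4677,0])@ey*1000; U=(P[...,:2]-[.4677,0])@ex*1000
for u in (-15,0,15):
  k=np.argmin(abs(U[60]-u)); print('col',k,[(v,round(V[v,k],1),round(1000*P[v,k,2],1),im[v,k].tolist()) for v in range(0,18)])
  k2=np.argmin(abs(U[200]-u)); print('  lip',[(v,round(V[v,k2],1),round(1000*P[v,k2,2],1)) for v in range(176,212,1)])
w=(abs(U)<60)&(V<95)&(V>-120)&(P[...,2]>.044)&(P[...,2]<.0485)
for v in range(60,180,20):
  r=np.where(w[v])[0]; print(v,round(np.nanmin(U[v,r]),1),round(np.nanmax(U[v,r]),1), 'plate', [round(f(U[v,(im[v,:,0]>90)&(im[v,:,2]<90)&(abs(U[v])<40)]),1) for f in (np.min,np.max)])
```

```text
col 161 [(0, np.float64(118.6), np.float64(0.4), [144, 197, 225]), (1, np.float64(117.4), np.float64(2.4), [144, 197, 224]), (2, np.float64(117.0), np.float64(1.4), [142, 196, 223]), (3, np.float64(116.6), np.float64(0.6), [145, 196, 225]), (4, np.float64(115.8), np.float64(0.9), [142, 194, 224]), (5, np.float64(115.3), np.float64(0.5), [144, 196, 224]), (6, np.float64(114.2), np.float64(2.0), [143, 196, 224]), (7, np.float64(114.0), np.float64(0.5), [142, 195, 225]), (8, np.float64(113.1), np.float64(1.3), [144, 196, 225]), (9, np.float64(112.6), np.float64(0.8), [148, 200, 227]), (10, np.float64(111.8), np.float64(1.1), [146, 199, 226]), (11, np.float64(111.6), np.float64(-0.7), [144, 196, 225]), (12, np.float64(110.6), np.float64(0.6), [143, 195, 224]), (13, np.float64(109.9), np.float64(1.0), [147, 200, 227]), (14, np.float64(109.6), np.float64(-0.9), [145, 199, 225]), (15, np.float64(108.5), np.float64(1.4), [144, 198, 225]), (16, np.float64(107.7), np.float64(1.6), [145, 198, 224]), (17, np.float64(107.3), np.float64(0.8), [144, 196, 224])]
  lip [(176, np.float64(-8.8), np.flo
[... 6402 characters left out ...]
6)), (204, np.float64(-31.7), np.float64(1.0)), (205, np.float64(-32.6), np.float64(0.6)), (206, np.float64(-33.2), np.float64(1.5)), (207, np.float64(-34.2), np.float64(1.0)), (208, np.float64(-35.1), np.float64(0.6)), (209, np.float64(-35.8), np.float64(1.1)), (210, np.float64(-36.8), np.float64(0.2)), (211, np.float64(-37.4), np.float64(1.3))]
60 -43.9 43.2 plate [np.float64(-34.0), np.float64(27.4)]
80 -43.8 43.2 plate [np.float64(-31.6), np.float64(27.7)]
100 -43.6 43.9 plate [np.float64(-31.4), np.float64(27.3)]
120 -43.3 43.3 plate [np.float64(-31.8), np.float64(27.7)]
140 -44.1 43.3 plate [np.float64(-34.1), np.float64(27.4)]
160 -43.9 43.1 plate [np.float64(-34.2), np.float64(27.7)]
```

Run:
```python
from h import *
z=np.load('/tmp/wrist.npz'); P=z['P']; im=z['im']
ang=np.radians(-1.474); ex=np.array([np.cos(ang),np.sin(ang)]); ey=np.array([-ex[1],ex[0]]); V=(P[...,:2]-[.4677,0])@ey*1000
for k in (300,320,340):
  print('col',k,*[(v,float(V[v,k].round(1)),float((1000*P[v,k,2]).round(1)),im[v,k].tolist()) for v in range(2,15)])
  print('  lip',*[(v,float(V[v,k].round(1)),float((1000*P[v,k,2]).round(1))) for v in range(178,206,2)])
```

```text
col 300 (2, 101.6, 61.5, [13, 32, 47]) (3, 102.2, 57.1, [20, 32, 47]) (4, 101.8, 56.5, [16, 29, 43]) (5, 101.6, 54.9, [17, 29, 44]) (6, 101.5, 53.1, [14, 27, 44]) (7, 101.8, 49.7, [13, 28, 46]) (8, 101.9, 47.0, [19, 34, 45]) (9, 101.8, 45.0, [21, 31, 47]) (10, 101.9, 42.1, [5, 25, 43]) (11, 101.5, 41.2, [99, 53, 31]) (12, 101.1, 40.5, [134, 63, 26]) (13, 100.3, 41.6, [129, 63, 24]) (14, 99.9, 40.7, [129, 63, 27])
  lip (178, -6.2, 40.5) (180, -7.8, 39.2) (182, -8.9, 41.9) (184, -10.4, 41.6) (186, -11.9, 40.6) (188, -13.4, 40.6) (190, -14.8, 40.2) (192, -16.4, 39.6) (194, -17.2, 43.8) (196, -17.3, 53.0) (198, -17.6, 60.1) (200, -18.8, 61.1) (202, -20.1, 61.5) (204, -30.5, 8.2)
col 320 (2, 101.9, 60.3, [14, 30, 46]) (3, 101.6, 59.3, [22, 37, 52]) (4, 101.6, 57.2, [20, 31, 46]) (5, 101.8, 54.3, [7, 25, 43]) (6, 101.9, 51.7, [18, 33, 44]) (7, 101.9, 49.3, [23, 30, 47]) (8, 102.0, 46.5, [12, 30, 46]) (9, 101.6, 45.6, [15, 29, 47]) (10, 101.7, 42.7, [20, 34, 50]) (11, 101.5, 41.4, [104, 56, 32]) (12, 100.9, 41.5, [133, 66, 27]) (13, 100.5, 40.6, [129, 60, 25]) (14, 100.1, 39.7, [129, 62, 2
[... 257 characters left out ...]
, -30.5, 7.8)
col 340 (2, 101.9, 60.3, [22, 34, 49]) (3, 101.7, 58.8, [22, 33, 48]) (4, 102.1, 55.3, [23, 36, 52]) (5, 101.9, 53.7, [14, 29, 44]) (6, 102.2, 50.3, [13, 27, 43]) (7, 101.8, 49.5, [20, 32, 48]) (8, 101.8, 47.1, [24, 41, 51]) (9, 101.6, 45.7, [23, 33, 49]) (10, 102.2, 40.6, [13, 33, 51]) (11, 101.6, 40.9, [104, 53, 24]) (12, 101.1, 40.3, [132, 64, 27]) (13, 100.8, 39.1, [132, 65, 28]) (14, 100.1, 39.6, [129, 61, 30])
  lip (178, -6.1, 41.3) (180, -7.7, 40.0) (182, -9.1, 40.2) (184, -10.5, 40.6) (186, -11.7, 42.0) (188, -13.4, 40.3) (190, -14.8, 40.6) (192, -16.2, 40.6) (194, -17.0, 45.0) (196, -17.2, 53.4) (198, -17.7, 59.6) (200, -18.7, 61.4) (202, -28.9, 7.8) (204, -30.3, 9.3)
```

The plate is home: its front edge meets the stop face at 101.6 and the lip's back face is at -20.4, as computed. Next is the block.

Emit:
{"name": "send_rows", "arguments": {"plan": [[[-1, 0.16, -0.13, 0, 0.08], [-1, 0.32, -0.26, 0, 0.166], [-1, 0.48, -0.39, 0, 0.166], [-1, 0.64, -0.52, 0, 0.166], [-1, 0.8, -0.65, 0, 0.166], [-1, 0.97, -0.785, 0, 0.166], [-1, 0.97, -0.785, 0, 0.166], [-1, 0.97, -0.785, 0, 0.166], [-1, 0.97, -0.785, 0, 0.166], [-1, 0.97, -0.785, 0, 0.166]]]}}

```text
t: 8.9
tool_pos: [0.6598, -0.2023, 0.2032]
orientation: [-2.049, -2.38, 0.0]
force: [-0.4, 0.1, 0.4]
opening: 0.0929
gripper_force: 0.0
```

Run:
```python
from h import *
from m import *
T,s=pose(); print(s['t'],s['tool_pos'],s['opening'],np.degrees(np.arctan2(T[1,1],T[0,1])))
a=grab('wrist','w5.png'); P=a[1]
t=P[(P[...,2]<.012)&(P[...,2]>-.01)]; print('table',np.median(t[:,2]))
w=comp((P[...,2]>.0245)&(P[...,2]<.033)&(abs(P[...,1]+.204)<.09)&(abs(P[...,0]-.662)<.06)); rect(P[w],'block'); 
k=masks(a[0],P); rect(P[comp(k['green'])],'green')
```

```text
8.9 [ 0.65980585 -0.20232698  0.20322022] 0.09289500258368981 8.557856459719641
table 0.0005605154476953089
   block n 10884 c [ 663.3 -202.7] size 110.5 60.1 long-axis deg -81.79 z med/95 [27.5 28.7 29.9]
   green n 7686 c [ 663.1 -202.5] size 110.0 59.2 long-axis deg -82.22 z med/95 [27.4 28.6 29.8]
```

View pics/w5.png

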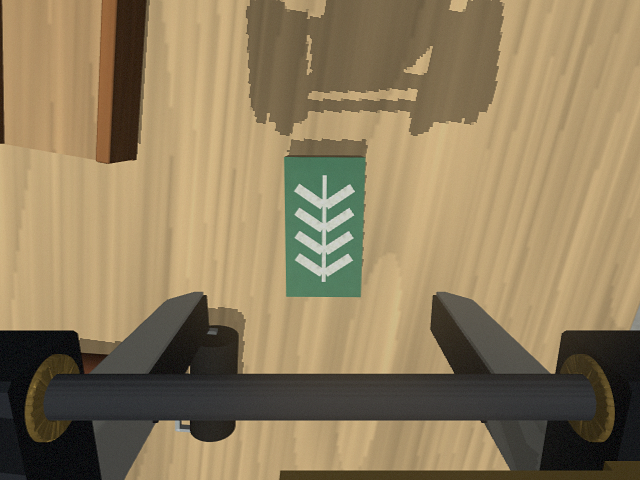

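The block is at u 285–365 and v 157–297, square between the open fingers. The roller at (213,385) is clear. Descend and grip.

Emit:
{"name": "send_rows", "arguments": {"plan": [[[-1, 0.017, -0.002, -0.15, -0.007], [-1, 0.017, -0.002, -0.3, -0.007], [-1, 0.017, -0.002, -0.45, -0.007], [-1, 0.017, -0.002, -0.6, -0.007], [-1, 0.017, -0.002, -0.7, -0.007], [-1, 0.017, -0.002, -0.8, -0.007], [-1, 0.017, -0.002, -0.88, -0.007], [-1, 0.017, -0.002, -0.88, -0.007], [0.3, 0.017, -0.002, -0.88, -0.007], [0.3, 0.017, -0.002, -0.88, -0.007], [0.5, 0.017, -0.002, -0.88, -0.007], [0.5, 0.017, -0.002, -0.88, -0.007], [1, 0.017, -0.002, -0.88, -0.007], [1, 0.017, -0.002, -0.88, -0.007], [1, 0.017, -0.002, -0.88, -0.007], [1, 0.017, -0.002, -0.88, -0.007], [1, 0.017, -0.002, -0.88, -0.007]]], "force": 25}}

```text
t: 10.37
tool_pos: [0.6646, -0.204, 0.0287]
orientation: [2.058, 2.372, 0.0]
force: [-2.7, 0.2, 5.6]
opening: 0.0594
gripper_force: 25.0
```

Emit:
{"name": "send_rows", "arguments": {"plan": [[[1, 0, 0, 0.05, 0], [1, 0, 0, 0.15, 0], [1, 0, 0, 0.3, 0], [1, 0, 0, 0.45, 0], [1, 0, 0, 0.6, 0], [1, 0, 0, 0.7, 0], [1, -0.1, 0.08, 0.75, -0.02], [1, -0.2, 0.16, 0.75, -0.04], [1, -0.3, 0.24, 0.75, -0.06], [1, -0.4, 0.32, 0.75, -0.08], [1, -0.5, 0.42, 0.75, -0.1], [1, -0.6, 0.52, 0.75, -0.12], [1, -0.7, 0.62, 0.75, -0.14], [1, -0.8, 0.72, 0.75, -0.16], [1, -0.9, 0.82, 0.75, -0.16], [1, -0.96, 0.9, 0.75, -0.16], [1, -0.975, 0.95, 0.75, -0.16], [1, -0.975, 0.95, 0.75, -0.16], [1, -0.975, 0.95, 0.75, -0.16]]]}}

```text
t: 11.95
tool_pos: [0.4697, -0.0136, 0.1782]
orientation: [2.248, 2.193, 0.001]
force: [-0.4, -0.4, -2.5]
opening: 0.0595
gripper_force: 25.0
```

Emit:
{"name": "send_rows", "arguments": {"plan": [[[1, 0, 0.05, 0, 0], [1, 0, 0.12, -0.04, 0], [1, 0, 0.2, -0.12, 0], [1, 0, 0.27, -0.2, 0], [1, 0, 0.295, -0.25, 0], [1, 0, 0.295, -0.25, 0], [1, 0, 0.295, -0.25, 0], [1, 0, 0.295, -0.25, 0]]]}}

```text
t: 12.62
tool_pos: [0.4698, 0.0446, 0.1284]
orientation: [2.25, 2.191, 0.0]
force: [0.6, -0.5, -1.1]
opening: 0.0596
gripper_force: 25.0
```

Run:
```python
from h import *
from m import *
T,s=pose(); print(s['t'],s['tool_pos'],s['opening'],s['gripper_force'],s['force'],np.degrees(np.arctan2(T[1,1],T[0,1])))
a=grab('wrist','w6.png'); P=a[1]
k=masks(a[0],P); 
for z0 in (.1,): rect(P[comp(k['green'])],'green')
```

```text
12.6167 [0.46980719 0.04463113 0.12837844] 0.05957293744497546 24.999804720282555 [ 0.55227207 -0.54429388 -1.13043928] -1.5206040345633094
   green n 7488 c [471.6  85.9] size 44.2 31.3 long-axis deg -1.8 z med/95 [127.3 128.3 129.4]
```

View pics/w6.png

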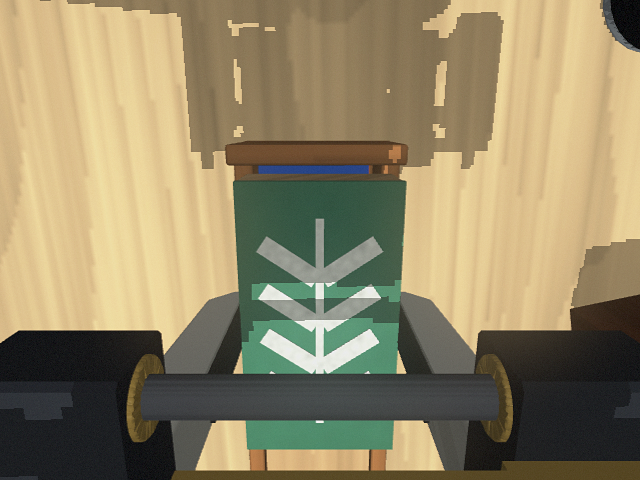

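The held block's front edge is at v≈180 (u 233–405), and the stop is beyond it at v≈145–165. I'll measure the block against the stop and guides in the same frame.

```bash
cat > blk.py <<'E'
from h import *
from m import comp
def run(zt):
    z=np.load('/tmp/wrist.npz'); P=z['P']; im=z['im']
    ang=np.radians(-1.474); ex=np.array([np.cos(ang),np.sin(ang)]); ey=np.array([-ex[1],ex[0]])
    V=(P[...,:2]-[.4677,0])@ey*1000; U=(P[...,:2]-[.4677,0])@ex*1000; Z=P[...,2]*1000
    b=comp((abs(Z-zt)<4)&(abs(U)<40)&(V>0)); 
    ys,xs=np.where(b); q=[]
    A=np.c_[U[b],V[b],np.ones(b.sum())]; c=np.linalg.lstsq(A,Z[b],rcond=None)[0]; print('tilt deg (across,along)',np.degrees(c[:2]).round(2),'z',np.median(Z[b]).round(1))
    fr=[(U[b[:,k].argmax(),k],V[b[:,k].argmax(),k]) for k in range(xs.min()+12,xs.max()-12,3)]; fr=np.array(fr); p=np.polyfit(fr[:,0],fr[:,1],1); print('front v',np.median(fr[:,1]).round(2),'slope deg',np.degrees(p[0]).round(2))
    L=[];Rr=[]
    for r in range(ys.min()+8,290,3):
        k=np.where(b[r])[0]
        if len(k)>20: L.append((V[r,k[0]],U[r,k[0]]));Rr.append((V[r,k[-1]],U[r,k[-1]]))
    for n,e in(('L',L),('R',Rr)):
        e=np.array(e); p=np.polyfit(e[:,0],e[:,1],1); print(n,'u',np.median(e[:,1]).round(2),'yaw deg',(-np.degrees(p[0])).round(2))
    s=comp((Z>63)&(Z<70)&(abs(U)<60)&(V>90)); print('stop v',np.percentile(V[s],[2,98]).round(1),'u',np.percentile(U[s],[.5,99.5]).round(1),'z',np.median(Z[s]).round(1))
E
python3 -c "import blk;blk.run(128)"
```

```text
tilt deg (across,along) [-0.06 -0.15] z 128.4
front v 101.34 slope deg 9.92
L u -28.46 yaw deg -0.14
R u 31.13 yaw deg -0.02
stop v [102.3 111.7] u [-43.4  43. ] z 66.5
```

```bash
cat > ends.py <<'E'
from h import *
def run(zp,cols=(260,290,350,380)):
    z=np.load('/tmp/wrist.npz'); im=z['im']; K=z['K'];E=z['E']
    ang=np.radians(-1.474); ex=np.array([np.cos(ang),np.sin(ang)]); ey=np.array([-ex[1],ex[0]])
    hsv=cv2.cvtColor(im,cv2.COLOR_BGR2HSV).astype(int); g=(hsv[...,0]>60)&(hsv[...,0]<95)&(hsv[...,1]>80)
    def pt(u,v):
        d=E[:3,:3]@np.array([(u-K[0,2])/K[0,0],-(v-K[1,2])/K[1,1],-1]); p=E[:3,3]+d*(zp-E[2,3])/d[2]; q=(p[:2]-[.4677,0]); return (q@ex*1000).round(1),(q@ey*1000).round(1)
    for c in cols:
        r=np.where(g[:,c])[0]; print(c,'front row',r[0],pt(c,r[0]-.5),'rear row',r[-1],pt(c,r[-1]+.5))
    for r in (200,260,320,360):
        k=np.where(g[r])[0]; print(r,pt(k[0]-.5,r),pt(k[-1]+.5,r))
if __name__=='__main__': run(.1284)
E
python3 ends.py
```

```text
260 front row 183 (np.float64(-19.1), np.float64(100.9)) rear row 448 (np.float64(-23.3), np.float64(-8.3))
290 front row 181 (np.float64(-8.8), np.float64(101.6)) rear row 448 (np.float64(-11.0), np.float64(-8.3))
350 front row 181 (np.float64(11.9), np.float64(101.6)) rear row 448 (np.float64(13.8), np.float64(-8.3))
380 front row 183 (np.float64(22.3), np.float64(100.9)) rear row 448 (np.float64(26.1), np.float64(-8.3))
200 (np.float64(-28.6), np.float64(94.9)) (np.float64(24.7), np.float64(94.8))
260 (np.float64(-19.3), np.float64(73.0)) (np.float64(20.5), np.float64(72.9))
320 (np.float64(-28.1), np.float64(49.4)) (np.float64(29.2), np.float64(49.3))
360 (np.float64(-86.6), np.float64(32.6)) (np.float64(30.7), np.float64(32.4))
```

Emit:
{"name": "send_rows", "arguments": {"plan": [[[1, -0.007, -0.0075, 0, 0], [1, -0.007, -0.0075, -0.05, 0], [1, -0.007, -0.0075, -0.11, 0], [1, -0.007, -0.0075, -0.17, 0], [1, -0.007, -0.0075, -0.22, 0], [1, -0.007, -0.0075, -0.25, 0], [1, -0.007, -0.0075, -0.27, 0], [1, -0.007, -0.0075, -0.28, 0], [1, -0.007, -0.0075, -0.285, 0], [1, -0.007, -0.0075, -0.285, 0], [1, -0.007, -0.0075, -0.285, 0]]]}}

```text
t: 13.58
tool_pos: [0.4682, 0.0438, 0.0711]
orientation: [2.25, 2.192, 0.001]
force: [-0.0, 0.0, -2.2]
opening: 0.0599
gripper_force: 25.0
```

Emit:
{"name": "send_rows", "arguments": {"plan": [[[1, 0, 0, -0.004, 0], [1, 0, 0, -0.008, 0], [1, 0, 0, -0.01, 0], [1, 0, 0, -0.01, 0]]]}}

```text
t: 13.92
tool_pos: [0.4678, 0.0438, 0.0687]
orientation: [2.25, 2.192, 0.0]
force: [0.9, -1.0, -1.6]
opening: 0.0598
gripper_force: 25.0
```

Emit:
{"name": "send_rows", "arguments": {"plan": [[[1, 0, 0, -0.003, 0], [1, 0, 0, -0.004, 0], [1, 0, 0, -0.004, 0]]]}}

```text
t: 14.17
tool_pos: [0.4678, 0.0438, 0.0686]
orientation: [2.25, 2.192, -0.0]
force: [-4.4, -0.4, 7.7]
opening: 0.0603
gripper_force: 25.0
```

Contact at 7.7 N, at the expected height. I'll check the position before releasing.

Run:
```python
from h import *
a=grab('wrist','w7.png')
import blk,ends; blk.run(68); ends.run(.0685)
```

```text
tilt deg (across,along) [-0.13 -0.19] z 68.7
front v 100.46 slope deg -3.36
L u -30.44 yaw deg -0.13
R u 29.14 yaw deg -0.09
stop v [101.9 111.8] u [-43.2  43. ] z 66.5
260 front row 181 (np.float64(-21.1), np.float64(100.7)) rear row 449 (np.float64(-25.3), np.float64(-9.8))
290 front row 181 (np.float64(-10.8), np.float64(100.7)) rear row 449 (np.float64(-12.9), np.float64(-9.8))
350 front row 181 (np.float64(9.9), np.float64(100.7)) rear row 449 (np.float64(11.9), np.float64(-9.8))
380 front row 181 (np.float64(20.3), np.float64(100.7)) rear row 449 (np.float64(24.2), np.float64(-9.8))
200 (np.float64(-30.6), np.float64(94.0)) (np.float64(29.1), np.float64(93.9))
260 (np.float64(-30.7), np.float64(72.0)) (np.float64(28.7), np.float64(72.0))
320 (np.float64(-30.5), np.float64(48.4)) (np.float64(29.1), np.float64(48.3))
360 (np.float64(-30.5), np.float64(31.5)) (np.float64(29.2), np.float64(31.5))
```

Emit:
{"name": "send_rows", "arguments": {"plan": [[[0.2, 0, 0, 0, 0], [-0.2, 0, 0, 0, 0], [-1, 0, 0, 0, 0], [-1, 0, 0, 0, 0], [-1, 0, 0, 0.05, 0], [-1, 0, 0, 0.15, 0], [-1, 0, 0, 0.3, 0], [-1, 0, 0, 0.5, 0], [-1, 0, 0, 0.7, 0], [-1, 0, 0, 0.8, 0], [-1, 0.18, -0.05, 0.83, 0.1], [-1, 0.36, -0.1, 0.83, 0.19], [-1, 0.54, -0.15, 0.83, 0.19], [-1, 0.72, -0.2, 0.83, 0.19], [-1, 0.9, -0.25, 0.83, 0.19], [-1, 0.98, -0.28, 0.83, 0.19], [-1, 0.98, -0.28, 0.83, 0.19], [-1, 0.98, -0.28, 0.83, 0.19]]]}}

```text
t: 15.72
tool_pos: [0.664, -0.0126, 0.2335]
orientation: [-2.022, -2.404, 0.001]
force: [0.8, 0.7, 0.0]
opening: 0.093
gripper_force: 0.0
```

Run:
```python
from h import *
from m import *
T,s=pose(); print(s['t'],s['tool_pos'],s['opening'],np.degrees(np.arctan2(T[1,1],T[0,1])))
a=grab('wrist','w8.png'); P=a[1]; im=a[0]
k=masks(im,P); rect(P[comp(k['red'])],'red')
k=comp((abs(P[...,2]-.1005)<.003)&(abs(P[...,0]-.667)<.05)&(abs(P[...,1]+.012)<.05)); rect(P[k],'top by depth')
hsv=cv2.cvtColor(im,cv2.COLOR_BGR2HSV); y=(hsv[...,0]>24)&(hsv[...,0]<34)&(hsv[...,1]>200)&(P[...,2]>.01); 
if y.sum()>50: rect(P[comp(y)],'yellow')
```

```text
15.7167 [ 0.66398882 -0.01255565  0.23352823] 0.09297799018005497 9.865393617955135Traceback (most recent call last):
  File "<stdin>", line 5, in <module>
  File "m.py", line 11, in comp
    return l==o[i]
              ~^^^
IndexError: index 0 is out of bounds for axis 0 with size 0
```

View pics/w8.png

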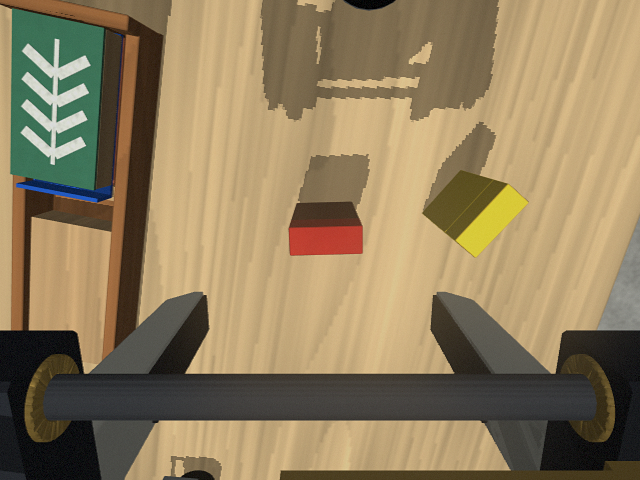

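The block is seated in the cradle (top left). The keeper's red top is at u 289–362, v 226–255, and the yellow decoy at (490,220) is to the right.

Run:
```python
from h import *
from m import rect,comp
T,s=pose(); z=np.load('/tmp/wrist.npz'); P=z['P']; im=z['im']
hsv=cv2.cvtColor(im,cv2.COLOR_BGR2HSV).astype(int); H,S,V=hsv[...,0],hsv[...,1],hsv[...,2]
for n,k in (('red',((H<6)|(H>175))&(S>170)&(V>120)),('yel',(H>24)&(H<34)&(S>180)&(V>150))):
    k=comp(k&(P[...,2]>.09)); rect(P[k],n); print(np.percentile(P[k][:,:2],[0.5,99.5],axis=0).round(4).tolist())
w=comp((P[...,2]>.015)&(abs(P[...,0]-.665)<.05)&(abs(P[...,1]+.01)<.05)); Q=P[w]; print('body z',np.percentile(Q[:,2],[0,100]))
```

```text
red n 2002 c [667.7 -10.4] size 48.9 19.6 long-axis deg 11.37 z med/95 [ 99.5 100.5 101.7]
[[0.6432, -0.023], [0.6922, 0.0025]]
   yel n 2055 c [774.5  21.4] size 49.5 19.7 long-axis deg 59.92 z med/95 [ 99.3 100.4 101.6]
[[0.7563, -0.0025], [0.7929, 0.0453]]
body z [0.21635832 0.33064143]
```

Emit:
{"name": "send_rows", "arguments": {"plan": [[[-1, 0.018, 0.01, -0.1, 0.025], [-1, 0.018, 0.01, -0.25, 0.025], [-1, 0.018, 0.01, -0.4, 0.025], [-1, 0.018, 0.01, -0.55, 0.025], [-1, 0.018, 0.01, -0.65, 0.025], [-1, 0.018, 0.01, -0.71, 0.025], [-1, 0.018, 0.01, -0.738, 0.025], [-1, 0.018, 0.01, -0.738, 0.025], [-0.3, 0.018, 0.01, -0.738, 0.025], [-0.1, 0.018, 0.01, -0.738, 0.025], [0, 0.018, 0.01, -0.738, 0.025], [0, 0.018, 0.01, -0.738, 0.025]]], "force": 15}}

```text
t: 16.77
tool_pos: [0.6683, -0.0103, 0.0878]
orientation: [1.989, 2.43, 0.002]
force: [0.9, -0.0, 0.1]
opening: 0.0703
gripper_force: 0.0
```

Emit:
{"name": "send_rows", "arguments": {"plan": [[[0.2, 0, 0, 0, 0], [0.5, 0, 0, 0, 0], [1, 0, 0, 0, 0], [1, 0, 0, 0, 0], [1, 0, 0, 0, 0]]]}}

```text
t: 17.18
tool_pos: [0.6674, -0.0102, 0.0863]
orientation: [1.99, 2.431, 0.0]
force: [0.0, 0.3, 1.5]
opening: 0.0504
gripper_force: 15.0
```

Emit:
{"name": "send_rows", "arguments": {"plan": [[[1, 0, 0, 0.05, 0], [1, 0, 0, 0.15, 0], [1, 0, 0, 0.3, 0], [1, 0, 0, 0.45, 0], [1, -0.05, -0.01, 0.55, 0], [1, -0.15, -0.02, 0.6, -0.05], [1, -0.27, -0.03, 0.6, -0.1], [1, -0.4, -0.05, 0.6, -0.15], [1, -0.53, -0.06, 0.6, -0.2], [1, -0.66, -0.08, 0.6, -0.215], [1, -0.79, -0.1, 0.6, -0.215], [1, -0.9, -0.11, 0.6, -0.215], [1, -0.97, -0.12, 0.6, -0.215], [1, -1, -0.128, 0.6, -0.215], [1, -1, -0.128, 0.6, -0.215], [1, -1, -0.128, 0.6, -0.215], [1, -1, -0.128, 0.6, -0.215]]]}}

```text
t: 18.6
tool_pos: [0.4682, -0.0358, 0.2066]
orientation: [2.25, 2.192, 0.001]
force: [-0.1, 0.2, -0.3]
opening: 0.0498
gripper_force: 15.0
```

```bash
cat > kp.py <<'E'
from h import *
from m import comp
def run(name):
    T,s=pose(); print(s['t'],s['tool_pos'],s['opening'],s['force'].round(1),np.degrees(np.arctan2(T[1,1],T[0,1])).round(2))
    im,P,K,E,d=grab('wrist',name)
    ang=np.radians(-1.474); ex=np.array([np.cos(ang),np.sin(ang)]); ey=np.array([-ex[1],ex[0]])
    V=(P[...,:2]-[.4677,0])@ey*1000; U=(P[...,:2]-[.4677,0])@ex*1000; Z=P[...,2]*1000
    hsv=cv2.cvtColor(im,cv2.COLOR_BGR2HSV).astype(int); H,S=hsv[...,0],hsv[...,1]
    k=comp(((H<6)|(H>175))&(S>150)&(hsv[...,2]>60)&(abs(U)<45)&(V<0)&(Z>100))
    ztop=np.median(Z[k]); k&=abs(Z-ztop)<3
    r=cv2.minAreaRect(np.c_[U[k],V[k]].astype(np.float32)); print('red',np.round(r[0],2),np.round(r[1],1),round(r[2],2),'z',ztop.round(1),'v pct',np.percentile(V[k],[.5,99.5]).round(1),'u',np.percentile(U[k],[.5,99.5]).round(1))
    g=comp((H>60)&(H<95)&(S>80)&(abs(U)<45)); ys,xs=np.where(g); print('green z',np.median(Z[g]).round(1),'rear v',np.percentile(V[g],1).round(1),'u',np.percentile(U[g],[.5,99.5]).round(1))
    b=comp((H>105)&(H<130)&(S>130)&(abs(U)<40)&(V<0)&(V>-40)); print('lip v',np.percentile(V[b],[.5,2,98]).round(1),'z',np.median(Z[b]).round(1))
    return im,U,V,Z,k
E
python3 -c "import kp;kp.run('w9.png')"
```

```text
18.6 [ 0.46816389 -0.03580145  0.20660392] 0.04979093888891151 [-0.1  0.2 -0.3] -1.5
red [  1.65 -35.58] [50.1 20.3] 0.24 z 220.6 v pct [-45.1 -25.8] u [-22.8  26.2]
green z 68.6 rear v -6.5 u [-30.3  28.9]
lip v [-19.8 -19.6 -14.4] z 45.8
```

View pics/w9.png

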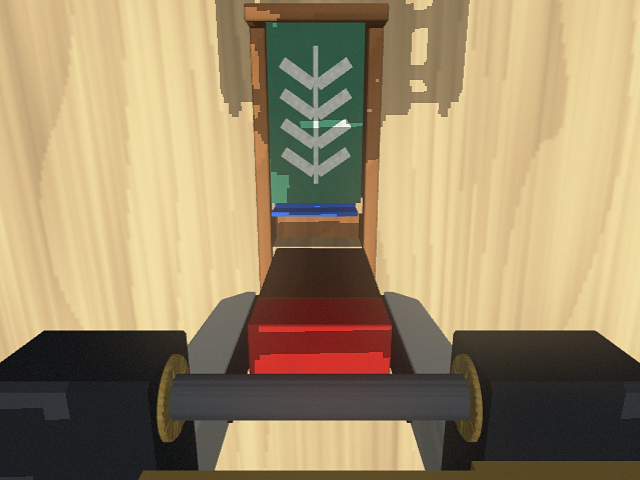

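Run:
```python
from h import *
z=np.load('/tmp/wrist.npz'); P=z['P']; im=z['im']
ang=np.radians(-1.474); ex=np.array([np.cos(ang),np.sin(ang)]); ey=np.array([-ex[1],ex[0]])
V=(P[...,:2]-[.4677,0])@ey*1000; Z=P[...,2]*1000
for c in (295,345): print(*[(r,float(V[r,c].round(1)),float(Z[r,c].round(0)),im[r,c].tolist()) for r in list(range(244,300,6))+[370,372,374]])
U=(P[...,:2]-[.4677,0])@ex*1000
k=(abs(U)<18)&(Z>128)&(Z<210)&(V>-32)&(V<-18); p=np.polyfit(Z[k],V[k],1); print('front face lean deg',np.degrees(p[0]),'V at bottom',np.polyval(p,120.5),'top',np.polyval(p,220.5),k.sum())
for c in (280,330): # slot -y wall edge & land
  print(*[(r,float(V[r,c].round(1)),float(Z[r,c].round(0))) for r in range(208,250,3)])
```

```text
(244, -47.6, 33.0, [65, 85, 105]) (250, -26.2, 127.0, [36, 49, 66]) (256, -26.1, 139.0, [34, 48, 67]) (262, -26.4, 148.0, [30, 45, 63]) (268, -26.1, 159.0, [33, 45, 64]) (274, -26.1, 168.0, [33, 47, 67]) (280, -26.3, 176.0, [30, 47, 65]) (286, -25.7, 185.0, [28, 42, 65]) (292, -26.2, 190.0, [27, 44, 63]) (298, -26.7, 196.0, [29, 40, 84]) (370, -42.8, 222.0, [43, 50, 208]) (372, -43.9, 222.0, [43, 51, 212]) (374, -4.7, 287.0, [38, 39, 52])
(244, -47.8, 33.0, [59, 81, 99]) (250, -26.1, 127.0, [36, 47, 64]) (256, -26.2, 138.0, [31, 47, 62]) (262, -26.2, 149.0, [32, 43, 63]) (268, -26.4, 158.0, [24, 41, 60]) (274, -26.1, 168.0, [34, 44, 64]) (280, -26.4, 175.0, [26, 41, 62]) (286, -26.2, 184.0, [26, 39, 62]) (292, -26.5, 190.0, [27, 38, 59]) (298, -26.6, 196.0, [32, 42, 84]) (370, -43.6, 221.0, [41, 49, 208]) (372, -44.6, 221.0, [46, 52, 216]) (374, -4.8, 286.0, [39, 40, 52])
front face lean deg -0.02975859821733707 V at bottom -26.167259092656987 top -26.219197644624053 4976
(208, -17.3, 45.0) (211, -17.0, 59.0) (214, -18.9, 60.0) (217, -31.3, 9.0) (220, -34.2, 7.0) (223, -36.5, 8.0) (226, -38.6, 10.0) (229, -41.4, 9.0) (232, -43.8, 9.0) (235, -46.7, 8.0) (238, -48.4, 11.0) (241, -48.1, 22.0) (244, -48.3, 31.0) (247, -48.6, 38.0)
(208, -17.4, 45.0) (211, -17.2, 58.0) (214, -18.8, 61.0) (217, -31.5, 8.0) (220, -33.6, 10.0) (223, -36.4, 9.0) (226, -38.9, 9.0) (229, -41.7, 8.0) (232, -43.8, 9.0) (235, -46.4, 9.0) (238, -48.3, 12.0) (241, -48.0, 23.0) (244, -47.8, 33.0) (247, nan, nan)
```

The keeper hangs vertical (lean 0.03°), is centred to within 0.5 mm of the slot along the channel, and is 1.7 mm off across. I'll correct that and lower.

Emit:
{"name": "send_rows", "arguments": {"plan": [[[1, -0.008, 0.0025, 0, 0], [1, -0.008, 0.0025, -0.06, 0], [1, -0.008, 0.0025, -0.14, 0], [1, -0.008, 0.0025, -0.22, 0], [1, -0.008, 0.0025, -0.3, 0], [1, -0.008, 0.0025, -0.34, 0], [1, -0.008, 0.0025, -0.37, 0], [1, -0.008, 0.0025, -0.4, 0], [1, -0.008, 0.0025, -0.43, 0], [1, -0.008, 0.0025, -0.46, 0], [1, -0.008, 0.0025, -0.48, 0], [1, -0.008, 0.0025, -0.5, 0], [1, -0.008, 0.0025, -0.52, 0], [1, -0.008, 0.0025, -0.535, 0], [1, -0.008, 0.0025, -0.545, 0], [1, -0.008, 0.0025, -0.545, 0], [1, -0.008, 0.0025, -0.545, 0]]]}}

```text
t: 20.07
tool_pos: [0.4658, -0.0353, 0.0973]
orientation: [-2.25, -2.192, 0.0]
force: [0.4, -0.2, 0.0]
opening: 0.0501
gripper_force: 15.0
```

Emit:
{"name": "send_rows", "arguments": {"plan": [[[1, 0, 0, -0.004, 0], [1, 0, 0, -0.008, 0], [1, 0, 0, -0.012, 0], [1, 0, 0, -0.012, 0], [1, 0, 0, -0.012, 0]]]}}

```text
t: 20.48
tool_pos: [0.4657, -0.0353, 0.0948]
orientation: [-2.25, -2.192, 0.0]
force: [0.4, -0.2, -0.8]
opening: 0.0498
gripper_force: 15.0
```

Emit:
{"name": "send_rows", "arguments": {"plan": [[[1, 0, 0, -0.003, 0], [1, 0, 0, -0.003, 0], [1, 0, 0, -0.003, 0]]]}}

```text
t: 20.73
tool_pos: [0.4658, -0.0353, 0.0943]
orientation: [2.25, 2.192, 0.0]
force: [0.8, 0.2, 0.3]
opening: 0.0502
gripper_force: 15.0
```

Emit:
{"name": "send_rows", "arguments": {"plan": [[[1, 0, 0, -0.003, 0], [1, 0, 0, -0.003, 0], [1, 0, 0, -0.003, 0]]]}}

```text
t: 20.98
tool_pos: [0.466, -0.0354, 0.0942]
orientation: [2.25, 2.192, 0.0]
force: [-2.0, 0.0, 6.2]
opening: 0.0497
gripper_force: 15.0
```

Floor contact is at the expected height. Release, rise and check.

Emit:
{"name": "send_rows", "arguments": {"plan": [[[0.05, 0, 0, 0, 0], [-0.2, 0, 0, 0, 0], [-0.6, 0, 0, 0, 0], [-0.8, 0, 0, 0, 0], [-0.8, 0, 0, 0, 0], [-0.8, 0, 0, 0.05, 0], [-0.8, 0, 0, 0.15, 0], [-0.8, 0, 0, 0.3, 0], [-0.8, 0, 0, 0.45, 0], [-0.8, 0, -0.1, 0.6, 0], [-0.8, 0, -0.2, 0.7, 0], [-0.8, 0, -0.2, 0.7, 0], [-0.8, 0, -0.2, 0.7, 0], [-0.8, 0, -0.2, 0.7, 0]]]}}

```text
t: 22.15
tool_pos: [0.4654, -0.075, 0.2332]
orientation: [-2.25, -2.191, 0.0]
force: [-0.1, -0.6, 0.2]
opening: 0.0838
gripper_force: 0.0
```

```bash
python3 -c "
import kp;kp.run('w10.png')
from h import *
b=grab('top','t10.png')
cv2.imwrite('pics/c10.png',np.hstack([cv2.resize(cv2.imread('pics/w10.png'),(400,300)),cv2.resize(b[0][140:360,140:520],(400,300))]))"
```

```text
22.15 [ 0.46540016 -0.07499991  0.23315228] 0.08384260494998608 [-0.1 -0.6  0.2] -1.53
red [ -0.58 -35.4 ] [19.4 49.6] 89.57 z 108.5 v pct [-44.9 -25.8] u [-25.1  23.8]
green z 68.6 rear v -8.5 u [-30.5  28.8]
lip v [-19.4 -19.4 -10.6] z 41.1
```

View pics/c10.png

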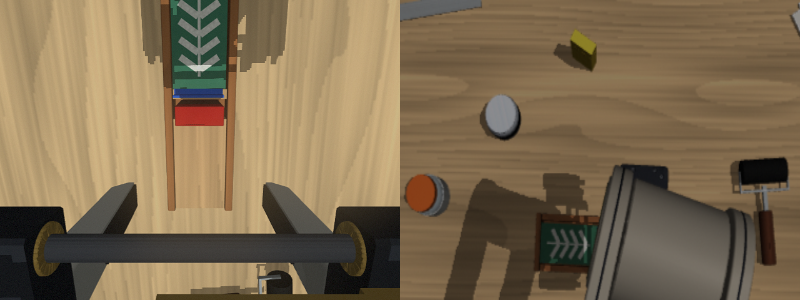

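The keeper stands upright with its top at 108.5 mm, centred in the slot. The block is flat at 68.6 mm, and the tin, jar and roller are undisturbed.

```bash
python3 -c "
from plant import order;print(order.close_job())"
```

```text
the job is handed in; nothing more can be done
None
```

The job is handed in at about 22 s: the separator is home against the stop, the green-faced block lies flat and square on it, the keeper stands upright in the slot, and the tin, jar and roller were not touched.

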